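# Refit the upper burr carrier and hopper of a coffee grinder

### The arm

A 6-joint arm with a two-finger parallel gripper is mounted at the origin on a cart in front of the work surface, level with it; the furniture and walls round the work are solid. World frame = base frame: x ahead of the robot, y to its left, z up, the work surface at z = 0. Lengths are in mm, angles in rad, forces in N, time in s.
With the tool pointing down it reaches from about 275 to 1000 mm from the base axis. Payload 8.4 kg.
Tool frame: the origin (TCP) lies on the mounting face of the last link; the fingertips stand 173 mm ahead of it and the grasp point (between the pads) lies 155 mm ahead of it; z points along the fingers, y is the line along which they close (so a half turn about z gives the same grasp; the last joint's range is limited). The gripper opens to 85 mm and grips with 20 to 120 N. Pads are 22 mm wide; open, the fingers measure 114 mm over their backs; the gripper's body (76 mm by 85 mm) begins 54 mm behind the grasp point. The pads swing forward as they close: fully open they stand 13 mm farther back than shut.
Start: joints at [-1.15, 0.353, 1.633, -0, 1.155, -0.002], TCP at [256.447, -569.969, 404.681] pointing down, gripper open.
Joint ranges: [-2.63, 2.63], [-0.92, 2.1], [0.06, 2.66], [-1.3, 4.44], [0, 2.69], [-3.02, 3.02]. Speed limits (rad/s): [2.22, 2.22, 2.79, 3.14, 3.14, 3.14].

### API

Orientations are given as [roll, pitch, yaw] about the fixed x, y, z axes, in that order (R = Rz(yaw) Ry(pitch) Rx(roll)).
In Python, from rig import r gives the robot as it stands.
- The arm moves only by the tool apply_moves, never from a script. Its argument "deltas" is a list of rows, each an object with "claw": the gripper command: -1 is fully open, 1 is shut, values between are in proportion; "delta_pos": the shift along the tool's x, y, z in cm, a list of three; "yaw": the turn about the tool's z in rad. In form: [{"claw": claw, "delta_pos": [tx, ty, tz], "yaw": yaw}, ...]. A call has 1 to 8 rows; each row shifts and turns the commanded pose from where the row before left it, along the tool's axes as they then stand; what a row does not reach is not made up. A row lasts 1/8 s, in which the tool goes at most 62.5 mm and 10.7 degrees, less where a joint would pass 70% of its speed; a pose out of reach is approached as far as the arm can. A call with a gripper value outside its range is refused whole. The fingers move at their own pace and stop on an object; "grip_force" is the grip in N (left out, the last holds). Time passes only in rows, so rows that do not move let the fingers close. It gives the time, the measured TCP pose, the force, the opening and the grip force at its end, in the units of the state.
- r.sense(): the state, without advancing time (a new reading comes with each control period).
- r.grab_frame(name): name is "scene" or "side" or "wrist"; returns a dict with "img" (384x512x3 uint8, blue, green, red), "z_map" (384x512 float32, mm along the optical axis (not along the pixel's ray), 0 where there is no reading), "fx", "fy", "cx", "cy" (pixels), "dist" ([k1, k2, p1, p2, k3] as OpenCV has them; the pictures are not rectified), "eye" and "rotation" of the camera in the world; the wrist camera has in their place "T_tool_cam" (4x4, takes a point from camera to tool coordinates, whose origin is the TCP and whose axes are the flange's). Camera axes: x right, y up, looking along -z (the intrinsics and any distortion apply to the point x, -y, -z); pixel columns grow to the right and rows downward; lengths in mm; the calibration is good to about 2 mm. A picture is of the moment at which its call begins: read the wrist's pose just before it.
- r.sign_off(): hands the job in; it is judged then, once.
The state is a dict: "clock": time; "qpos": joint angles; "qvel": joint speeds; "joint_efforts": joint torques, N m; "eef_pos": TCP position; "tcp_rot": TCP orientation; "contact_force": force on the tool from outside, world axes, zero at the start; "wrist_torque": the same for the moment, N m; "opening": opening from 0.0 (shut) to 1.0 (fully open); "grasp_force": force on a finger pad.
Only numpy, scipy, OpenCV 4.12 (cv2) and the standard library are available. Lean on these libraries where they do the work, as an engineer would, in place of code of your own. Each camera call takes 0.05 s, during which the arm holds its last target. There are 200 camera calls.

### The job

Put the cleaned coffee grinder back together: set the burr carrier on the grinder's collar with its red marks away from the white entry dot, turn it backwards (anticlockwise from above) until its lugs drop into the thread, then screw it clockwise until it stops with a red mark at the red dot, and fold its handle down flat. Then lower the bean hopper over the collar until it sits fully down, and leave the canister, cup, brush and spoon where they are.

Things in the scene. Friction and masses are not known exactly. Their poses are not given: they have to be found in the camera images.
- grinder: Compact dark-grey coffee grinder, fixed, 156 x 124 mm; its front (chute, steel catch cup) faces its own -x. Origin on the worktop under the collar's axis. From a flat deck 155 mm above the worktop rises an open aluminium collar (outer radius 47, inner 41 mm, rim at 165 mm) with a coarse three-start thread inside, alike every 120 degrees. White dot on the deck: thread entry; red dot: home.
- collar (a point): Centre of the collar's rim, 165 mm above the worktop; axes as the grinder's. Thread, clockwise from above from each entry: a 4 mm thick rib from 8 to 84 degrees, its top 2 mm below the rim and falling 0.05 mm per degree; then a solid stop, rim high, up to the next entry. Clear radius inside the ribs 35 mm. A lug on top of a rib turned clockwise just meets the stop; it must go back to the entry.
- thread_entry (a point): Point at rim height, 44 mm from the axis, towards the white dot: 220 degrees from the grinder's own +x, anticlockwise from above. The other two entries lie 120 degrees either side. A carrier turned anticlockwise until its marks point at the entries falls in about 11 mm; the gap leaves it 9 degrees of play (-4 to +5 degrees), then the stop's flank holds it.
- thread_home (a point): Point at rim height, 44 mm from the axis, towards the red dot, 80 degrees clockwise of the entry. From the entry, turning clockwise takes the lugs under the ribs and lowers the carrier 4 mm over 80 degrees until they meet the stops with a mark here: home. The lugs have 1.5 mm of play in the groove.
- carrier: Burr carrier, 0.38 kg +-20 %: steel spigot (radius 33.5, height 26.5 mm, foot chamfered 4 mm), aluminium flange (radius 45 mm, from 26.5 to 33 mm) and folding handle; stands on the worktop, handle up. Origin: centre of the spigot's underside, z up. Origin below the collar's rim: 9 to 15 mm with the lugs on top of the thread, 21.5 mm dropped into the entries, 25.6 mm home.
- mark_a (a point): Red mark on the flange's edge, 44 mm from the axis, 33 mm above the carrier's origin, at its own -x (180 degrees). Below each of the three marks a lug, a round pin of radius 2.5 mm, stands out of the spigot to 39.5 mm from the axis, 12 mm above the origin.
- mark_b (a point): Second red mark, at 300 degrees from the carrier's x axis.
- mark_c (a point): Third red mark, at 60 degrees from the carrier's x axis.
- bail (a joint): Angle of the carrier's dark D-shaped handle: 0 upright (starts within 0.08), 1.57 flat on the flange towards the carrier's own +y; stops at both ends. Hinge along the carrier's x, 38 mm above its origin; stays where left (0.02 N m friction). Its bar, 58 mm long along the carrier's x, 10 x 10 mm thick, is centred 29 mm from the hinge, on legs at x = +-25 mm (44 mm clear between).
- bail_bar (a point): Middle of the handle's bar; with the handle upright 67 mm above the carrier's origin, on its axis.
- hopper: Bean hopper with lid, 0.25 kg +-20 %, 107 mm diameter, 116 mm tall: black skirt open below (inner radius 49 mm, 29.5 mm deep), clear cup, black lid, aluminium knob. Round: yaw is free. Stands upright; origin: centre of the skirt's lower edge. Fully down, the skirt encloses the collar and rests on the deck, origin 10 mm below the rim; only possible with the carrier home and its handle flat.
- hopper_knob (a point): Middle of the hopper's knob, 28 mm in diameter and 24 mm tall, centred 104 mm above the hopper's origin, on a thinner neck; the lid's flat top lies at 84 mm.
- coffee_tin: Bystander: grey-green glazed canister with a wooden lid, 67 mm in diameter, 67 mm tall; origin at the centre of its underside.
- cup: Bystander: white dotted espresso cup, 65 x 90 x 56 mm with its handle; origin at the centre of its underside.
- brush: Bystander: wooden cleaning brush lying bristles down, 60 x 150 x 36 mm, long along its own y; origin under its centre.
- spoon: Bystander: steel teaspoon, 139 x 30 x 10 mm, lying flat; origin under its centre.
Things that resemble listed ones, but are neither listed nor needed, are in the scene too. What is shaped like the hopper but orange, turquoise or yellow is not meant.

How it is judged:
By the outcome, as a careful person would: the job done as asked, in the order asked, and still so for the second after the job is handed in, with the robot touching nothing.
It also fails if it takes over 72 s, if anything falls off the work surface, if the arm or the gripper's body presses on something with over 40 N, if the wrist force passes 120 N, or if a joint passes its speed limit or range.

## Working session

There is one attempt and no reset: what is moved stays moved. The work goes in short steps, Python scripts to look and compute and a tool call to move; the robot and the scene stay as the last step left them, time stands still between calls to the robot, and variables do not carry over. Pictures are saved under pics/ and viewed, at most 10 in all, crops included, and the job is handed in when it is done.

Besides the shell and the picture viewer there is one more tool, called after "Call:" as a command line: name --argument value ..., lists and objects as JSON in quotes. apply_moves: Moves the arm, as the interface text tells. Its arguments: {"type":"object","properties":{"deltas":{"type":"array"},"grip_force":{"type":"number"}},"required":["deltas"]}

```bash
mkdir -p pics; ls; python3 - <<'E'
from rig import r
import cv2,numpy as np,pickle
s=r.sense();print({k:np.round(v,3).tolist() for k,v in s.items()})
d={}
for n in("scene","side","wrist"):
    f=r.grab_frame(n);d[n]=f;
    print(n,f['fx'],f['fy'],f['cx'],f['cy'],f['dist'],f.get('eye'),f.get('rotation'),f.get('T_tool_cam'))
pickle.dump((s,d),open('f0.pkl','wb'))
a=cv2.resize(d['scene']['img'],(800,600),interpolation=cv2.INTER_CUBIC);cv2.imwrite('pics/scene0.png',a)
a=cv2.resize(d['side']['img'],(800,600),interpolation=cv2.INTER_CUBIC);cv2.imwrite('pics/side0.png',a)
E
```

```text
pics
{'clock': 0.0, 'qpos': [-1.15, 0.354, 1.634, -0.0, 1.155, -0.002], 'qvel': [0.001, -0.002, 0.002, 0.0, -0.001, -0.001], 'joint_efforts': [-0.001, -60.525, -34.206, 0.0, 0.01, 0.0], 'eef_pos': [256.358, -569.734, 403.956], 'tcp_rot': [-3.14, 0.0, 0.423], 'contact_force': [-0.529, -0.398, -0.625], 'wrist_torque': [-0.017, -0.058, -0.069], 'grasp_force': 0.0, 'opening': 0.999}
scene 442.7122182374587 442.7122182374587 251.19004937274423 189.73769915424967 [0.02717322 0.         0.         0.         0.        ] [  523.74716884 -1217.02205971  1307.14309988] [ 0.80603777 -0.0057195   0.02073325] None
side 400.77914484658464 400.77914484658464 257.19385655065497 183.05037342781188 [-0.07876928  0.          0.          0.          0.        ] [  547.97101922 -1080.78322495   553.10297289] [1.21347017 0.02592883 0.04154033] None
wrist 280.1864331667409 280.1864331667409 255.24256221092332 190.41603849386416 [-0.02077899  0.          0.          0.          0.        ] None None [[ 2.12688397e-04  9.53418576e-01  3.01650416e-01  7.67925723e+01]
 [ 9.99999813e-01 -2.97949629e-05 -6.10910102e-04  5.24317915e-01]
 [-5.73465376e-04  3.01650490e-01 -9.53418404e-01  3.06898544e+01]
 [ 0.00000000e+00  0.00000000e+00  0.00000000e+00  1.00000000e+00]]
```

View pics/scene0.png

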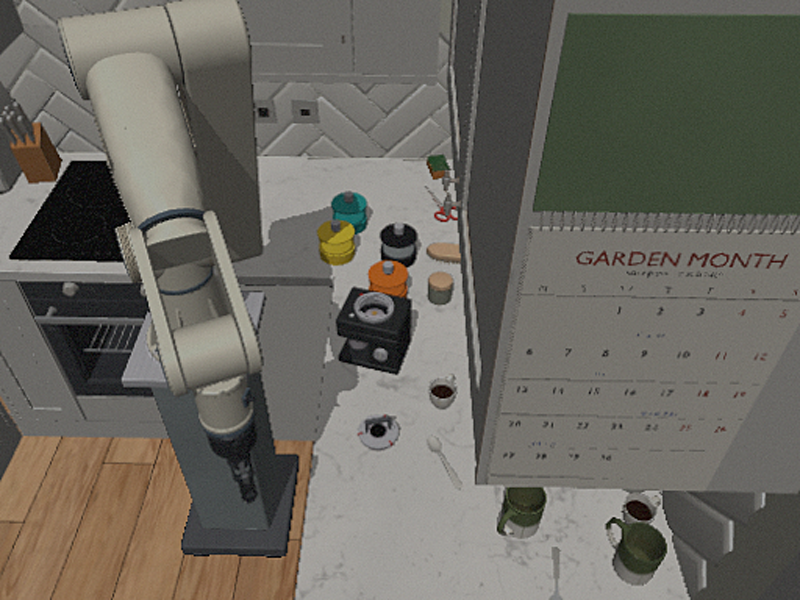

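View pics/side0.png

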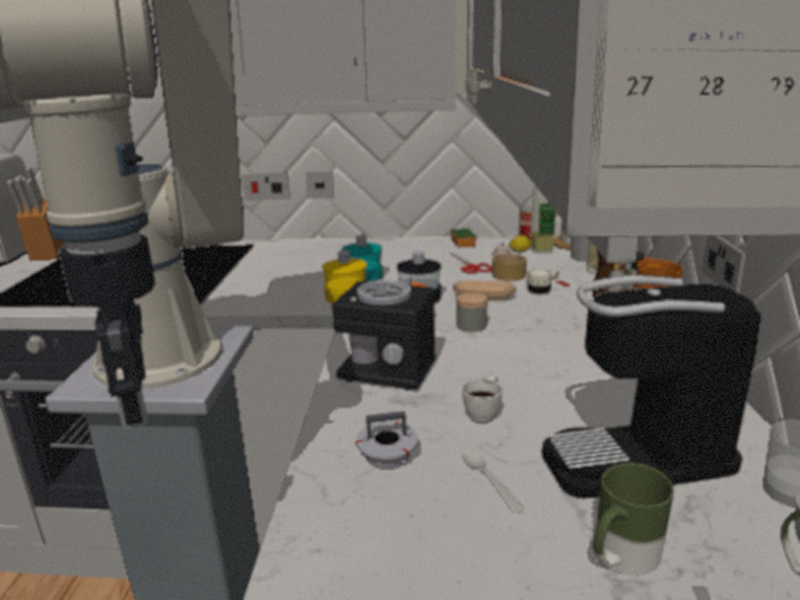

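```bash
cat > h.py <<'E'
import numpy as np,cv2
from scipy.spatial.transform import Rotation as R
def pose(f,s=None):
    if f.get('T_tool_cam') is not None:
        T=np.eye(4);T[:3,:3]=R.from_euler('xyz',s['tcp_rot']).as_matrix();T[:3,3]=s['eef_pos']
        T=T@f['T_tool_cam'];return T[:3,:3],T[:3,3]
    return R.from_euler('xyz',f['rotation']).as_matrix(),np.array(f['eye'])
def rays(f,uv,s=None):
    """unit-depth ray directions in world, eye"""
    K=np.array([[f['fx'],0,f['cx']],[0,f['fy'],f['cy']],[0,0,1.]])
    uv=np.asarray(uv,float).reshape(-1,1,2)
    n=cv2.undistortPoints(uv,K,np.array(f['dist'])).reshape(-1,2)
    Rm,e=pose(f,s)
    return np.c_[n[:,0],-n[:,1],-np.ones(len(n))]@Rm.T,e
def onplane(f,uv,z,s=None):
    d,e=rays(f,uv,s);return e+d*((z-e[2])/d[:,2])[:,None]
def cloud(f,s=None):
    h,w=f['z_map'].shape
    u,v=np.meshgrid(np.arange(w),np.arange(h))
    d,e=rays(f,np.c_[u.ravel(),v.ravel()],s)
    return (e+d*f['z_map'].reshape(-1,1)).reshape(h,w,3)
E
python3 - <<'E'
import pickle;from h import *
s,d=pickle.load(open('f0.pkl','rb'))
f=d['scene'];P=cloud(f)
for n,(u,v) in dict(carrier=(379,432),collar=(375,308),hop=(398,228),hoplid=(398,238),knobOr=(388,266),orange=(388,278),yel=(336,240),yk=(336,226),turqk=(348,197),tin=(440,282),brush=(443,252),cup=(442,390),spoon=(446,460),table=(380,480)).items():
    u*=.64;v*=.64
    print(n,np.round(np.median(P[int(v)-1:int(v)+2,int(u)-1:int(u)+2].reshape(-1,3),0)))
f=d['side'];P=cloud(f)
for n,(u,v) in dict(hop=(420,259),hoplid=(420,267),collarnear=(385,302),bar=(386,417),edge=(385,282)).items():
    u*=.64;v*=.64
    print(n,np.round(np.median(P[int(v)-1:int(v)+2,int(u)-1:int(u)+2].reshape(-1,3),0)))
# scene: flat top of collar & carrier flange by height
for n in('scene','side'):
    P=cloud(d[n]).reshape(-1,3)
    for nm,c,lo,hi in(('collar',(430,-185),160,170),('carrier',(430,-430),26,36),('lid',(480,80),80,90)):
        pass
E
```

```text
carrier [ 481. -323.   37.]
collar [464. -34. 134.]
hop [511. 308. 116.]
hoplid [512. 298.  83.]
knobOr [489. 139. 115.]
orange [490. 131.  86.]
yel [342. 280.  87.]
yk [341. 308. 116.]
turqk [362. 447. 110.]
tin [626. 138.  67.]
brush [641. 296.  37.]
cup [ 622. -198.   36.]
spoon [ 628. -375.   11.]
table [ 487. -419.    1.]
hop [518. 300. 106.]
hoplid [518. 305.  84.]
collarnear [ 468. -103.  160.]
bar [ 481. -317.   72.]
edge [459. -14. 162.]
```

Call:
apply_moves --deltas '[{"claw":-1,"delta_pos":[3.4,-3.5,-0.3],"yaw":0},{"claw":-1,"delta_pos":[3.4,-3.5,-0.3],"yaw":0},{"claw":-1,"delta_pos":[3.4,-3.5,-0.3],"yaw":0},{"claw":-1,"delta_pos":[3.4,-3.5,-0.3],"yaw":0},{"claw":-1,"delta_pos":[3.4,-3.5,-0.3],"yaw":0},{"claw":-1,"delta_pos":[3.4,-3.5,-0.3],"yaw":0},{"claw":-1,"delta_pos":[3.4,-3.5,-0.3],"yaw":0},{"claw":-1,"delta_pos":[3.4,-3.5,-0.3],"yaw":0}]'

```text
clock: 1.15
eef_pos: [389.8, -201.5, 428.8]
tcp_rot: [3.141, -0.0, 0.422]
contact_force: [-0.2, -0.1, -0.6]
opening: 1.001
grasp_force: 0.0
```

Call:
apply_moves --deltas '[{"claw":-1,"delta_pos":[3.4,-3.5,-0.3],"yaw":0},{"claw":-1,"delta_pos":[3.4,-3.5,-0.3],"yaw":0},{"claw":-1,"delta_pos":[3.4,-3.5,-0.3],"yaw":0.14},{"claw":-1,"delta_pos":[0,0,0],"yaw":0.14},{"claw":-1,"delta_pos":[0,0,0],"yaw":0.14},{"claw":-1,"delta_pos":[0,0,0],"yaw":0},{"claw":-1,"delta_pos":[0,0,0],"yaw":0}]'

```text
clock: 2.02
eef_pos: [439.4, -65.5, 437.6]
tcp_rot: [-3.142, 0.0, 0.006]
contact_force: [0.9, 0.0, -0.1]
opening: 1.002
grasp_force: 0.0
```

```bash
cat > snap.py <<'E'
import sys,pickle;from h import *
from rig import r
s=r.sense();f=r.grab_frame('wrist');pickle.dump((s,f),open(sys.argv[1]+'.pkl','wb'))
print({k:np.round(s[k],3).tolist() for k in('clock','qpos','eef_pos','tcp_rot','contact_force','wrist_torque','opening','grasp_force')})
cv2.imwrite('pics/'+sys.argv[1]+'.png',f['img'])
E
python3 snap.py w1
```

```text
{'clock': 2.025, 'qpos': [-0.151, 0.03, 1.961, -0.0, 1.151, 1.414], 'eef_pos': [439.446, -65.525, 437.611], 'tcp_rot': [-3.142, 0.0, 0.006], 'contact_force': [0.866, 0.038, -0.093], 'wrist_torque': [0.034, -0.024, 0.04], 'opening': 1.002, 'grasp_force': 0.0}
```

View pics/w1.png

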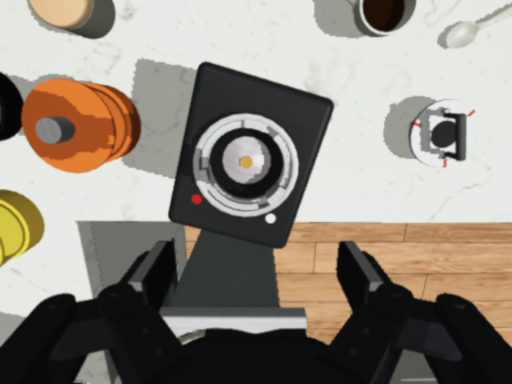

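```bash
cat > meas.py <<'E'
import sys,pickle;from h import *
s,f=pickle.load(open(sys.argv[1]+'.pkl','rb'))
hsv=cv2.cvtColor(f['img'],cv2.COLOR_BGR2HSV);H,S,V=[hsv[...,i].astype(int) for i in range(3)]
def blobs(m,lo,hi):
    n,l,st,c=cv2.connectedComponentsWithStats(m.astype(np.uint8));return [(c[i],st[i,4]) for i in range(1,n) if lo<=st[i,4]<=hi]
def fit(p):
    A=np.c_[2*p,np.ones(len(p))];x=np.linalg.lstsq(A,(p**2).sum(1),rcond=None)[0];return x[:2],np.sqrt(x[2]+x[:2]@x[:2])
red=((H<8)|(H>172))&(S>140)&(V>90)
for c,a in blobs(red,4,400): print('red',np.round(c,1),a,'z33',np.round(onplane(f,c,33,s)[0],1),'z155',np.round(onplane(f,c,155,s)[0],1))
P=cloud(f,s)
E
cat > m1.py <<'E'
from meas import *
w=(S<40)&(V>170);w[:190]=0;w[240:]=0;w[:,:255]=0;w[:,290:]=0
for c,a in blobs(w,15,200): print('white',c,a,onplane(f,c,155,s)[0]); wd=onplane(f,c,155,s)[0]
# outer outline of the bright ring on rim plane
g=(V>110)&(S<60);m=np.zeros_like(g);m[105:225,185:305]=1
cl=cv2.connectedComponentsWithStats((g&m).astype(np.uint8))
k=1+np.argmax(cl[2][1:,4]);cn=max(cv2.findContours((cl[1]==k).astype(np.uint8),0,1)[0],key=cv2.contourArea).reshape(-1,2)
p=onplane(f,cn,165,s)[:,:2];c,rad=fit(p)
for _ in range(3):
    e=abs(np.linalg.norm(p-c,axis=1)-rad);c,rad=fit(p[e<2])
print('collar rgb',c,rad,len(p[e<2]),len(p))
q=P[105:225,185:305].reshape(-1,3);q=q[(abs(q[:,2]-165)<3.5)][:,:2];print('deck z',np.median(P[80:95,215:300,2]))
d=np.linalg.norm(q-c,axis=1);q=q[(d<50)&(d>38)];print('cloud mean ring',q.mean(0),np.percentile(np.linalg.norm(q-q.mean(0),axis=1),[2,50,98]))
rd=onplane(f,[196,199],155,s)[0]
for n,x in(('white',wd),('red',rd)): v=x[:2]-c;print(n,np.linalg.norm(v),np.degrees(np.arctan2(v[1],v[0]))%360)
E
python3 m1.py w1
```

```text
red [470.8 112.8] 6 z33 [ 505.9 -347.3   33. ] z155 [ 509.4 -255.4  155. ]
red [415.9 123.7] 10 z33 [ 491.2 -276.9   33. ] z155 [ 499.4 -208.   155. ]
red [445.  163.5] 4 z33 [ 438.4 -326.8   33. ] z155 [ 463.9 -241.6  155. ]
red [196.1 198.5] 91 z33 [385.7  16.9  33. ] z155 [428.4 -10.1 155. ]
white [270. 218.] 69 [408.71205271 -80.84340196 155.        ]
collar rgb [461.10199929 -57.57859157] 46.17649705169955 295 295
deck z 154.65142508153244
cloud mean ring [463.98264064 -57.32362612] [36.68335651 42.86717575 48.28158527]
white 57.32327542283128 203.94457743781223
red 58.09216906961006 124.85324325046628
```

Call:
apply_moves --deltas '[{"claw":-1,"delta_pos":[0.2,4.2,1.6],"yaw":0},{"claw":-1,"delta_pos":[0.2,4.2,1.6],"yaw":0},{"claw":-1,"delta_pos":[0.2,4.2,1.6],"yaw":0},{"claw":-1,"delta_pos":[0.2,4.2,1.6],"yaw":0},{"claw":-1,"delta_pos":[0.2,4.2,1.6],"yaw":0},{"claw":-1,"delta_pos":[0.0,4.2,1.6],"yaw":0},{"claw":-1,"delta_pos":[0,0,0],"yaw":0},{"claw":-1,"delta_pos":[0,0,0],"yaw":0}]'

```text
clock: 3.08
eef_pos: [450.0, -317.3, 341.5]
tcp_rot: [-3.141, 0.001, 0.003]
contact_force: [0.9, -0.1, 1.1]
opening: 1.0
grasp_force: 0.0
```

```bash
python3 snap.py w2; python3 meas.py w2
```

```text
{'clock': 3.075, 'qpos': [-0.617, 0.31, 1.853, 0.0, 0.98, 0.951], 'eef_pos': [449.987, -317.338, 341.529], 'tcp_rot': [-3.141, 0.001, 0.003], 'contact_force': [0.897, -0.088, 1.135], 'wrist_torque': [-0.005, 0.038, 0.033], 'opening': 1.0, 'grasp_force': 0.0}
red [285.3 124.9] 21 z33 [ 505.8 -346.9   33. ] z155 [ 515.1 -334.1  155. ]
red [214.1 140.1] 21 z33 [ 490.9 -277.3   33. ] z155 [ 506.7 -295.   155. ]
red [263.1 192.2] 10 z33 [ 437.1 -326.1   33. ] z155 [ 476.6 -322.4  155. ]
```

View pics/w2.png

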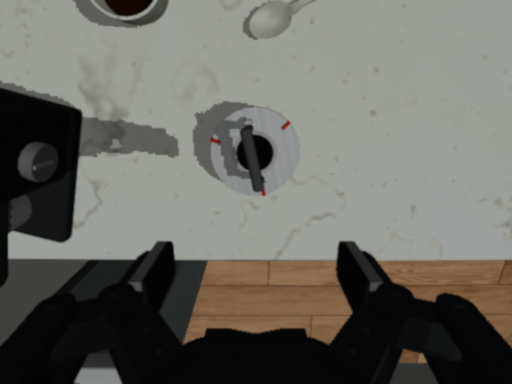

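```bash
cat > m2.py <<'E'
from meas import *
from scipy.optimize import least_squares
M=np.array([onplane(f,c,33,s)[0][:2] for c,a in blobs(red,4,400)])
ang=lambda v:np.degrees(np.arctan2(v[1],v[0]))%360
c,rad=fit(M);print('circ',c,rad,[round(ang(m-c),1) for m in M])
g=(np.array(V)>60);m=(cv2.GaussianBlur(f['img'],(3,3),0).max(2)<62).astype(np.uint8);m[:,:225]=0;m[:,285:]=0;m[:115]=0;m[205:]=0
# flange outline
bg=(f['z_map']>0)&(P[...,2]>20)&(P[...,2]<45)&(np.hypot(P[...,0]-c[0],P[...,1]-c[1])<60)
cn=max(cv2.findContours(bg.astype(np.uint8),0,1)[0],key=cv2.contourArea).reshape(-1,2);p=onplane(f,cn,33,s)[:,:2]
print('flange',fit(p))
b=(P[...,2]>58)&(np.hypot(P[...,0]-c[0],P[...,1]-c[1])<60);q=P[b];print('bar n',b.sum(),q.mean(0),np.median(q[:,2]))
vv,uu=np.nonzero(b);bp=onplane(f,np.c_[uu,vv],72,s)[:,:2];(x,y),(w,h),a=cv2.minAreaRect(bp.astype(np.float32));box=cv2.boxPoints(((x,y),(w,h),a));print('rect',x,y,w,h,a)
l=cv2.fitLine(bp.astype(np.float32),2,0,.01,.01).ravel();print('line',l,np.degrees(np.arctan2(l[1],l[0])))
E
python3 m2.py w2
```

```text
red [285.3 124.9] 21 z33 [ 505.8 -346.9   33. ] z155 [ 515.1 -334.1  155. ]
red [214.1 140.1] 21 z33 [ 490.9 -277.3   33. ] z155 [ 506.7 -295.   155. ]
red [263.1 192.2] 10 z33 [ 437.1 -326.1   33. ] z155 [ 476.6 -322.4  155. ]
circ [ 477.47978634 -316.57509609] 41.49343187622989 [np.float64(313.0), np.float64(71.2), np.float64(193.3)]
flange (array([ 478.59974665, -317.17356976]), np.float64(44.22580960589291))
bar n 25708 [ 464.21925441 -316.53221761  238.44328154] 248.4767042542362
rect 406.88238525390625 -318.0308837890625 386.4643859863281 590.287841796875 0.482285737991333
line [ 1.3621104e-02 -9.9990726e-01  2.9919064e+02 -3.1415039e+02] -89.219536
```

```bash
sed -i 's/P\[...,2\]>58)&/P[...,2]>58)\&(P[...,2]<85)\&/' m2.py; python3 m2.py w2 | tail -4; python3 m2.py w1 | tail -6
```

```text
flange (array([ 478.59974665, -317.17356976]), np.float64(44.22580960589291))
bar n 757 [ 479.54099334 -314.95858462   71.33186684] 71.60342604151808
rect 478.5782470703125 -315.197509765625 57.5491943359375 10.18889331817627 12.453582763671875
line [ 9.7679436e-01  2.1417923e-01  4.7966171e+02 -3.1496579e+02] 12.367378
red [470.8 112.8] 6 z33 [ 505.9 -347.3   33. ] z155 [ 509.4 -255.4  155. ]
red [415.9 123.7] 10 z33 [ 491.2 -276.9   33. ] z155 [ 499.4 -208.   155. ]
red [445.  163.5] 4 z33 [ 438.4 -326.8   33. ] z155 [ 463.9 -241.6  155. ]
red [196.1 198.5] 91 z33 [385.7  16.9  33. ] z155 [428.4 -10.1 155. ]
circ [ 428.83052383 -158.43340512] 173.60035900542354 [np.float64(292.2), np.float64(297.8), np.float64(273.3), np.float64(103.8)]Traceback (most recent call last):
  File "m2.py", line 9, in <module>
    cn=max(cv2.findContours(bg.astype(np.uint8),0,1)[0],key=cv2.contourArea).reshape(-1,2);p=onplane(f,cn,33,s)[:,:2]
       ~~~^^^^^^^^^^^^^^^^^^^^^^^^^^^^^^^^^^^^^^^^^^^^^^^^^^^^^^^^^^^^^^^^^^
ValueError: max() iterable argument is empty
```

Call:
apply_moves --deltas '[{"claw":-1,"delta_pos":[2.85,-0.19,2.0],"yaw":-0.107},{"claw":-1,"delta_pos":[0,0,3.0],"yaw":-0.106},{"claw":-0.3,"delta_pos":[0,0,3.0],"yaw":0},{"claw":-0.3,"delta_pos":[0,0,2.5],"yaw":0},{"claw":-0.3,"delta_pos":[0,0,1.6],"yaw":0},{"claw":-0.3,"delta_pos":[0,0,0],"yaw":0}]' --grip_force 30

```text
clock: 3.88
eef_pos: [478.7, -314.7, 220.3]
tcp_rot: [-3.141, 0.001, 0.217]
contact_force: [0.1, 0.1, 1.0]
opening: 0.652
grasp_force: 0.0
```

```bash
python3 snap.py w3
```

```text
{'clock': 3.875, 'qpos': [-0.584, 0.51, 1.877, 0.0, 0.756, 0.77], 'eef_pos': [478.684, -314.725, 220.256], 'tcp_rot': [-3.141, 0.001, 0.217], 'contact_force': [0.143, 0.119, 0.998], 'wrist_torque': [0.024, 0.039, -0.038], 'opening': 0.652, 'grasp_force': 0.0}
```

View pics/w3.png

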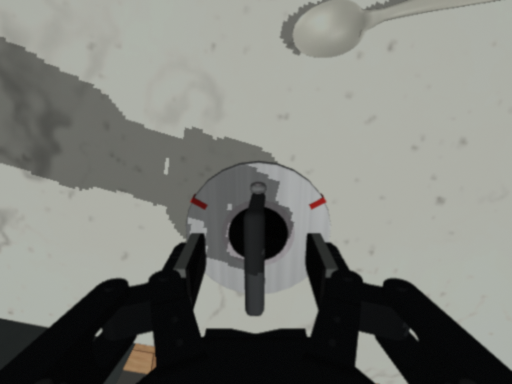

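The bar (255,250) lies between the fingers and runs along the image column; marks show at (199,202) and (317,204). Closing.

Call:
apply_moves --deltas '[{"claw":1,"delta_pos":[0,0,0],"yaw":0},{"claw":1,"delta_pos":[0,0,0],"yaw":0},{"claw":1,"delta_pos":[0,0,0],"yaw":0},{"claw":1,"delta_pos":[0,0,0],"yaw":0},{"claw":1,"delta_pos":[0,0,0],"yaw":0},{"claw":1,"delta_pos":[0,0,0],"yaw":0}]' --grip_force 60

```text
clock: 4.68
eef_pos: [479.0, -315.6, 221.5]
tcp_rot: [3.141, -0.001, 0.216]
contact_force: [-1.4, 0.3, 5.9]
opening: 0.104
grasp_force: 58.6
```

Call:
apply_moves --deltas '[{"claw":1,"delta_pos":[0,0,-2.5],"yaw":0},{"claw":1,"delta_pos":[0,0,-4.7],"yaw":0},{"claw":1,"delta_pos":[0,0,-4.7],"yaw":0},{"claw":1,"delta_pos":[0,0,-4.7],"yaw":0},{"claw":1,"delta_pos":[0,0,-2.0],"yaw":0.157},{"claw":1,"delta_pos":[0,0,0],"yaw":0.157},{"claw":1,"delta_pos":[0,0,0],"yaw":0}]'

```text
clock: 5.55
eef_pos: [478.4, -315.3, 406.6]
tcp_rot: [-3.141, 0.0, -0.097]
contact_force: [-0.4, 0.3, -3.4]
opening: 0.102
grasp_force: 59.3
```

```bash
python3 snap.py w4; cat > m4.py <<'E'
from meas import *
z=s['eef_pos'][2]-221.5+33; Rt=R.from_euler('xyz',s['tcp_rot']).as_matrix()
tool=lambda p:(p-s['eef_pos'])@Rt
for c,a in blobs(red,4,900): print(c,a,'tool',np.round(tool(onplane(f,c,z,s)),1)[0])
bg=(V>70)&(S<70)&(abs(P[...,2]-z)<9);bg[:60]=0
cn=max(cv2.findContours(bg.astype(np.uint8),0,1)[0],key=cv2.contourArea).reshape(-1,2)
p=tool(onplane(f,cn,z,s))[:,:2];c,rad=fit(p)
for _ in range(6):
    e=np.linalg.norm(p-c,axis=1)-rad;k=abs(e)<1.5+3*(_<3);c,rad=fit(p[k])
print('flange tool',c,rad,k.sum(),len(p),'z',np.median(P[...,2][bg])-z)
E
python3 m4.py w4
```

```text
{'clock': 5.55, 'qpos': [-0.585, 0.271, 1.745, 0.0, 1.126, 1.083], 'eef_pos': [478.389, -315.254, 406.589], 'tcp_rot': [-3.141, 0.0, -0.097], 'contact_force': [-0.351, 0.311, -3.379], 'wrist_torque': [0.036, -0.002, 0.048], 'opening': 0.102, 'grasp_force': 59.292}
red [196.5 202.6] 72 z33 [ 437.9 -235.2   33. ] z155 [ 479.6 -266.5  155. ]
red [315.  202.4] 65 z33 [ 423.1 -388.8   33. ] z155 [ 470.1 -365.5  155. ]
[196.48611111 202.625     ] 72 tool [ 19.5 -34.5 188.5]
[314.95384615 202.44615385] 65 tool [ 19.7  36.5 188.5]
flange tool [5.70235865 1.29181007] 39.48410279046311 147 538 z -0.0063071380997996584
```

View pics/w4.png

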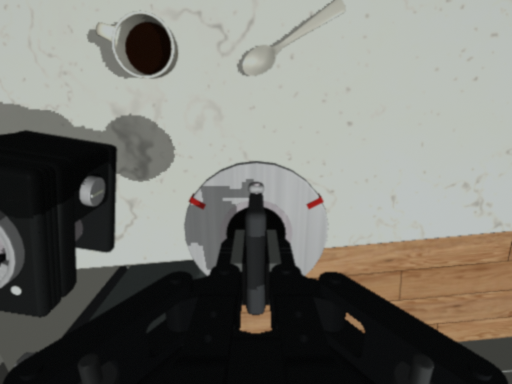

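```bash
cat > m5.py <<'E'
from meas import *
# sub-pixel edge profile of the collar's outer & inner rim on z=165, sampled along rays from the centre
g=cv2.cvtColor(f['img'],cv2.COLOR_BGR2GRAY).astype(np.float32)
Rm,e=pose(f,s);K=np.array([[f['fx'],0,f['cx']],[0,f['fy'],f['cy']],[0,0,1.]])
def proj(X):
    c=(X-e)@Rm;return cv2.projectPoints(c*[1,-1,-1],np.zeros(3),np.zeros(3),K,np.array(f['dist']))[0].reshape(-1,2)
c=np.array([461.1,-57.6])
for nm,lo,hi,sg in(('outer',43,53,-1),('inner',37.,44,1)):
  cc=c.copy()
  for it in range(3):
    pts=[];rs=[]
    for a in np.radians(np.arange(0,360,5)):
        rr=np.arange(lo,hi,.25);X=np.c_[cc[0]+rr*np.cos(a),cc[1]+rr*np.sin(a),np.full(len(rr),165.)]
        uv=proj(X).astype(np.float32);v=cv2.remap(g,uv[:,0],uv[:,1],1).ravel()
        d=sg*np.gradient(cv2.GaussianBlur(v[None],(1,1),0).ravel());i=d.argmax()
        if d[i]>4: pts.append(X[i,:2]);rs.append(rr[i])
    pts=np.array(pts);cc,rad=fit(pts)
    for _ in range(5):
        er=np.linalg.norm(pts-cc,axis=1)-rad;k=abs(er)<max(1,1.5*np.median(abs(er)));cc,rad=fit(pts[k])
  print(nm,cc,rad,k.sum(),len(pts),'std',er[k].std())
E
python3 m5.py w1
```

```text
red [470.8 112.8] 6 z33 [ 505.9 -347.3   33. ] z155 [ 509.4 -255.4  155. ]
red [415.9 123.7] 10 z33 [ 491.2 -276.9   33. ] z155 [ 499.4 -208.   155. ]
red [445.  163.5] 4 z33 [ 438.4 -326.8   33. ] z155 [ 463.9 -241.6  155. ]
red [196.1 198.5] 91 z33 [385.7  16.9  33. ] z155 [428.4 -10.1 155. ]
outer [461.16747933 -57.350788  ] 46.50065358053263 72 72 std 0.24426373722564826
inner [461.2793698  -57.33241279] 41.46749698411034 49 51 std 0.3145047506523913
```

Call:
apply_moves --deltas '[{"claw":1,"delta_pos":[-0.5,-2.8,0],"yaw":0},{"claw":1,"delta_pos":[-0.75,-4.7,0],"yaw":0},{"claw":1,"delta_pos":[-0.75,-4.7,0],"yaw":0},{"claw":1,"delta_pos":[-0.75,-4.7,0],"yaw":0},{"claw":1,"delta_pos":[-0.75,-4.7,0],"yaw":0},{"claw":1,"delta_pos":[-0.5,-3.0,0],"yaw":0},{"claw":1,"delta_pos":[-0.13,-1.02,0],"yaw":0},{"claw":1,"delta_pos":[0,0,0],"yaw":0}]'

```text
clock: 6.6
eef_pos: [462.8, -56.3, 406.5]
tcp_rot: [3.141, 0.0, -0.095]
contact_force: [0.2, -0.5, -2.6]
opening: 0.097
grasp_force: 59.3
```

Call:
apply_moves --deltas '[{"claw":1,"delta_pos":[-0.05,0,1.5],"yaw":0},{"claw":1,"delta_pos":[0,0,0.7],"yaw":0},{"claw":1,"delta_pos":[0,0,0.4],"yaw":0},{"claw":1,"delta_pos":[0,0,0.2],"yaw":0},{"claw":1,"delta_pos":[0,0,0],"yaw":0}]'

```text
clock: 7.22
eef_pos: [462.4, -56.9, 378.9]
tcp_rot: [3.14, -0.0, -0.098]
contact_force: [-1.9, -4.7, 0.1]
opening: 0.106
grasp_force: 59.7
```

Call:
apply_moves --deltas '[{"claw":1,"delta_pos":[-0.02,0.06,0],"yaw":0},{"claw":1,"delta_pos":[0,0,0.2],"yaw":0},{"claw":1,"delta_pos":[0,0,0],"yaw":0}]'

```text
clock: 7.6
eef_pos: [462.5, -57.3, 377.9]
tcp_rot: [3.141, -0.002, -0.098]
contact_force: [-2.8, -5.7, 9.7]
opening: 0.098
grasp_force: 60.9
```

Call:
apply_moves --deltas '[{"claw":1,"delta_pos":[-0.04,0.08,0],"yaw":0},{"claw":1,"delta_pos":[0,0,0],"yaw":0},{"claw":1,"delta_pos":[0,0,0],"yaw":0}]'

```text
clock: 7.98
eef_pos: [462.1, -57.8, 377.9]
tcp_rot: [3.142, -0.002, -0.098]
contact_force: [-2.3, -3.5, 9.0]
opening: 0.103
grasp_force: 60.8
```

Call:
apply_moves --deltas '[{"claw":1,"delta_pos":[-0.05,0.08,0],"yaw":0},{"claw":1,"delta_pos":[-0.03,0.05,0.1],"yaw":0},{"claw":1,"delta_pos":[0,0,0],"yaw":0}]'

```text
clock: 8.35
eef_pos: [461.1, -58.6, 376.4]
tcp_rot: [-3.14, -0.002, -0.099]
contact_force: [-0.8, 0.5, -2.5]
opening: 0.102
grasp_force: 59.4
```

```bash
python3 snap.py w5; python3 m4.py w5
```

```text
{'clock': 8.35, 'qpos': [-0.13, 0.134, 1.994, 0.001, 1.011, 1.539], 'eef_pos': [461.114, -58.579, 376.434], 'tcp_rot': [-3.14, -0.002, -0.099], 'contact_force': [-0.825, 0.529, -2.493], 'wrist_torque': [0.018, -0.135, 0.038], 'opening': 0.102, 'grasp_force': 59.366}
red [313.6 200.1] 68 z33 [ 421.6 -124.5   33. ] z155 [ 466.9 -102.   155. ]
red [194.5 204.4] 77 z33 [430.   16.7  33. ] z155 [472.1 -15.8 155. ]
[313.57352941 200.07352941] 68 tool [ 21.2  35.6 188.5]
[194.51948052 204.37662338] 77 tool [ 18.4 -35.8 188.6]
flange tool [4.55065394 0.43543572] 40.59909003955164 159 535 z 0.46157721563292853
```

View pics/w5.png

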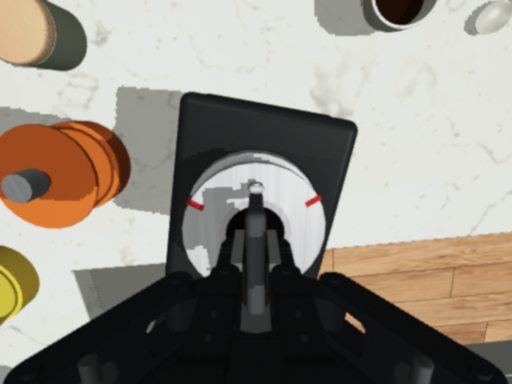

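Call:
apply_moves --deltas '[{"claw":1,"delta_pos":[0,0,0.15],"yaw":0},{"claw":1,"delta_pos":[0,0,0.15],"yaw":0},{"claw":1,"delta_pos":[0,0,0.0],"yaw":0}]'

```text
clock: 8.78
eef_pos: [461.1, -58.4, 373.4]
tcp_rot: [-3.14, -0.001, -0.099]
contact_force: [-0.5, 6.2, 10.0]
opening: 0.102
grasp_force: 61.0
```

Call:
apply_moves --deltas '[{"claw":1,"delta_pos":[0,-0.03,-0.05],"yaw":-0.07},{"claw":1,"delta_pos":[0,0,-0.03],"yaw":-0.1},{"claw":1,"delta_pos":[0,0,-0.03],"yaw":-0.1},{"claw":1,"delta_pos":[0,0,0],"yaw":-0.05},{"claw":1,"delta_pos":[0,0,0],"yaw":0}]'

```text
clock: 9.4
eef_pos: [460.8, -58.0, 374.3]
tcp_rot: [-3.14, -0.001, 0.221]
contact_force: [-1.7, 6.5, 8.3]
opening: 0.102
grasp_force: 60.9
```

Call:
apply_moves --deltas '[{"claw":1,"delta_pos":[0,-0.04,-0.02],"yaw":-0.08},{"claw":1,"delta_pos":[0,0,0],"yaw":-0.08},{"claw":1,"delta_pos":[0,0,0.1],"yaw":0},{"claw":1,"delta_pos":[0,0,0.1],"yaw":0},{"claw":1,"delta_pos":[0,0,0],"yaw":0}]'

```text
clock: 10.02
eef_pos: [460.7, -58.1, 371.8]
tcp_rot: [-3.142, -0.0, 0.381]
contact_force: [2.2, 1.8, -3.1]
opening: 0.1
grasp_force: 59.4
```

Call:
apply_moves --deltas '[{"claw":1,"delta_pos":[0,0,0.25],"yaw":0},{"claw":1,"delta_pos":[0,0,0.25],"yaw":0},{"claw":1,"delta_pos":[0,0,0.15],"yaw":0},{"claw":1,"delta_pos":[0,0,0],"yaw":0}]'

```text
clock: 10.52
eef_pos: [460.5, -58.1, 365.4]
tcp_rot: [-3.141, -0.0, 0.382]
contact_force: [3.2, 3.3, -2.5]
opening: 0.101
grasp_force: 59.5
```

Call:
apply_moves --deltas '[{"claw":1,"delta_pos":[0.02,-0.01,0.06],"yaw":0},{"claw":1,"delta_pos":[0,0,0],"yaw":0.05},{"claw":1,"delta_pos":[0,0,0.03],"yaw":0.1},{"claw":1,"delta_pos":[0,0,0.03],"yaw":0.1},{"claw":1,"delta_pos":[0,0,0],"yaw":0}]'

```text
clock: 11.15
eef_pos: [460.8, -58.1, 364.4]
tcp_rot: [3.141, -0.0, 0.132]
contact_force: [2.5, 3.2, -0.8]
opening: 0.105
grasp_force: 59.7
```

```bash
python3 -c "
from rig import r;s=r.sense();print(s['contact_force'],s['wrist_torque'],s['eef_pos'],s['tcp_rot'])"
```

```text
[ 2.52919551  3.23919586 -0.76854176] [ 0.5027677  -0.55397031 -0.0895458 ] [460.83154406 -58.07727181 364.36761058] [ 3.14137294e+00 -4.18733655e-04  1.32481758e-01]
```

Call:
apply_moves --deltas '[{"claw":1,"delta_pos":[0,0,0.04],"yaw":0.14},{"claw":1,"delta_pos":[0,0,0.04],"yaw":0.14},{"claw":1,"delta_pos":[0,0,0.04],"yaw":0.14},{"claw":1,"delta_pos":[0,0,0.04],"yaw":0.14},{"claw":1,"delta_pos":[0,0,0.04],"yaw":0.14},{"claw":1,"delta_pos":[0,0,0.04],"yaw":0.14},{"claw":1,"delta_pos":[0,0,0.04],"yaw":0.1},{"claw":1,"delta_pos":[0,0,0],"yaw":0}]'

```text
clock: 12.15
eef_pos: [460.7, -58.2, 361.5]
tcp_rot: [3.141, -0.0, -0.805]
contact_force: [2.6, 1.1, -1.0]
opening: 0.105
grasp_force: 59.6
```

```bash
python3 snap.py w6; python3 m4.py w6
```

```text
{'clock': 12.15, 'qpos': [-0.129, 0.154, 2.01, -0.0, 0.978, 2.248], 'eef_pos': [460.657, -58.17, 361.502], 'tcp_rot': [3.141, -0.0, -0.805], 'contact_force': [2.63, 1.104, -0.961], 'wrist_torque': [0.197, -0.423, -0.042], 'opening': 0.105, 'grasp_force': 59.641}
red [195.5 202.5] 70 z33 [487.6  10.3  33. ] z155 [498.4 -40.7 155. ]
red [314.8 201.8] 74 z33 [390.8 -83.7  33. ] z155 [441.3 -96.3 155. ]
[195.47142857 202.5       ] 70 tool [ 20.1 -35.3 188.5]
[314.82432432 201.82432432] 74 tool [ 20.5  36.2 188.5]
flange tool [ 3.73805555 -0.82984813] 43.60230531728756 238 534 z 0.016732706958180188
```

Call:
apply_moves --deltas '[{"claw":1,"delta_pos":[0,0,0.03],"yaw":0.1},{"claw":1,"delta_pos":[0,0,0.02],"yaw":0.06},{"claw":1,"delta_pos":[0,0,0],"yaw":0.03},{"claw":1,"delta_pos":[0,0,0],"yaw":0.03},{"claw":1,"delta_pos":[0,0,0],"yaw":0}]'

```text
clock: 12.82
eef_pos: [460.8, -58.0, 361.1]
tcp_rot: [-3.141, -0.0, -1.027]
contact_force: [2.1, 4.2, 1.9]
opening: 0.101
grasp_force: 61.7
```

```bash
python3 snap.py w7; python3 m4.py w7
```

```text
{'clock': 12.825, 'qpos': [-0.128, 0.154, 2.01, -0.0, 0.977, 2.469], 'eef_pos': [460.755, -57.957, 361.092], 'tcp_rot': [-3.141, -0.0, -1.027], 'contact_force': [2.051, 4.156, 1.861], 'wrist_torque': [0.618, -0.422, 0.761], 'opening': 0.101, 'grasp_force': 61.737}
red [312.9 199.1] 74 z33 [391.2 -69.2  33. ] z155 [436.1 -91.9 155. ]
red [194.1 205.9] 69 z33 [501.8   7.4  33. ] z155 [501.3 -46.7 155. ]
[312.93243243 199.06756757] 74 tool [ 22.4  34.9 188.5]
[194.05797101 205.94202899] 69 tool [ 18.  -36.4 188.5]
flange tool [ 5.81906666 -0.54995512] 41.8125496365883 190 573 z -0.0385688746438575
```

Call:
apply_moves --deltas '[{"claw":0,"delta_pos":[0,0,0],"yaw":0},{"claw":0,"delta_pos":[0,0,0],"yaw":0},{"claw":0,"delta_pos":[0,0,0],"yaw":0},{"claw":0,"delta_pos":[0,0,0],"yaw":0}]'

```text
clock: 13.38
eef_pos: [460.6, -58.1, 360.9]
tcp_rot: [3.141, 0.0, -1.028]
contact_force: [0.1, 0.2, 0.3]
opening: 0.503
grasp_force: 0.0
```

```bash
python3 snap.py w8; python3 m4.py w8
```

```text
{'clock': 13.375, 'qpos': [-0.129, 0.155, 2.01, -0.0, 0.977, 2.47], 'eef_pos': [460.604, -58.118, 360.894], 'tcp_rot': [3.141, 0.0, -1.028], 'contact_force': [0.057, 0.222, 0.265], 'wrist_torque': [0.007, -0.045, -0.03], 'opening': 0.503, 'grasp_force': 0.0}
red [310.2 199.2] 68 z33 [393.4 -67.6  33. ] z155 [437.3 -91.  155. ]
red [191.7 206.4] 73 z33 [503.6   9.   33. ] z155 [502.3 -45.9 155. ]
[310.23529412 199.19117647] 68 tool [ 22.3  33.3 188.5]
[191.67123288 206.43835616] 73 tool [ 17.7 -37.8 188.5]
flange tool [ 3.97504373 -0.46191852] 36.720213865667645 46 764 z -0.16605767014181083
```

View pics/w8.png

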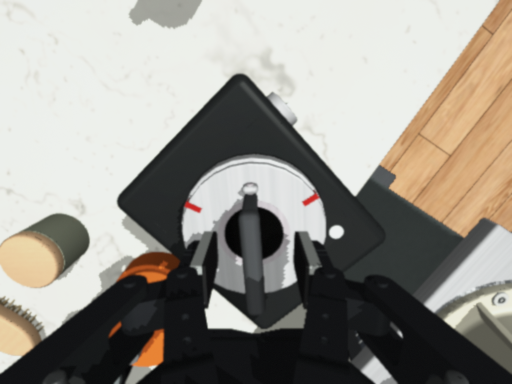

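Call:
apply_moves --deltas '[{"claw":0,"delta_pos":[0,-1.2,-0.3],"yaw":0},{"claw":0,"delta_pos":[0,-0.8,0],"yaw":0},{"claw":0,"delta_pos":[0,-0.8,0],"yaw":0},{"claw":0,"delta_pos":[0,-0.8,0],"yaw":0},{"claw":0,"delta_pos":[0,-0.8,0],"yaw":0},{"claw":0,"delta_pos":[0,0,0],"yaw":0}]'

```text
clock: 14.18
eef_pos: [499.0, -35.0, 364.0]
tcp_rot: [-3.141, -0.0, -1.028]
contact_force: [1.4, -0.3, 0.1]
opening: 0.502
grasp_force: 0.0
```

```bash
python3 snap.py w9; python3 - <<'E'
import pickle;from h import *
s,f=pickle.load(open('w9.pkl','rb'));P=cloud(f,s)
Rt=R.from_euler('xyz',s['tcp_rot']).as_matrix()
c=np.array([461.2,-58.]);m=(np.hypot(P[...,0]-c[0],P[...,1]-c[1])<45)&(P[...,2]>177)&(P[...,2]<230)
m[:,:]&=f['img'].max(2)<110
q=P[m]-[461.2,-58,0];y=q[:,:2]@[np.cos(np.radians(34.8)),np.sin(np.radians(34.8))]
for a in range(-40,45,8):
    k=(y>=a)&(y<a+8);print(a,k.sum(),np.round(np.percentile(q[k,2],[5,50,95])) if k.any() else '')
E
```

```text
{'clock': 14.175, 'qpos': [-0.073, 0.206, 1.937, 0.0, 0.998, 2.525], 'eef_pos': [499.036, -34.977, 363.996], 'tcp_rot': [-3.141, -0.0, -1.028], 'contact_force': [1.402, -0.342, 0.142], 'wrist_torque': [-0.031, -0.01, 0.035], 'opening': 0.502, 'grasp_force': 0.0}
-40 0 
-32 0 
-24 0 
-16 0 
-8 18 [180. 181. 182.]
0 151 [178. 183. 184.]
8 481 [183. 208. 223.]
16 1428 [189. 209. 229.]
24 1329 [190. 193. 195.]
32 82 [187. 190. 191.]
40 0
```

View pics/w9.png

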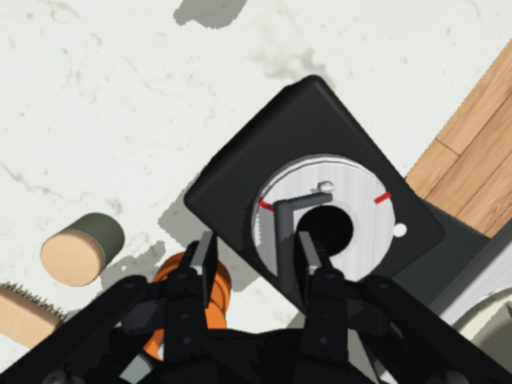

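Call:
apply_moves --deltas '[{"claw":0,"delta_pos":[0,0,-2.5],"yaw":0},{"claw":1,"delta_pos":[-0.2,1.3,0],"yaw":0},{"claw":1,"delta_pos":[0,0,0],"yaw":0},{"claw":1,"delta_pos":[0,0,0],"yaw":0},{"claw":1,"delta_pos":[0,0,0],"yaw":0},{"claw":1,"delta_pos":[0,0,1.8],"yaw":0},{"claw":1,"delta_pos":[0,0,0.8],"yaw":0},{"claw":1,"delta_pos":[0,0,0.4],"yaw":0}]' --grip_force 25

```text
clock: 15.22
eef_pos: [486.3, -40.2, 358.5]
tcp_rot: [3.141, 0.001, -1.028]
contact_force: [0.2, 0.6, 0.8]
opening: -0.001
grasp_force: 0.3
```

Call:
apply_moves --deltas '[{"claw":1,"delta_pos":[0,0,0.2],"yaw":0},{"claw":1,"delta_pos":[0,0,0.1],"yaw":0},{"claw":1,"delta_pos":[0,0,0],"yaw":0}]'

```text
clock: 15.6
eef_pos: [486.2, -40.3, 356.1]
tcp_rot: [-3.141, -0.0, -1.028]
contact_force: [-0.2, -0.5, -0.0]
opening: -0.0
grasp_force: 0.0
```

Call:
apply_moves --deltas '[{"claw":1,"delta_pos":[0,0,0.15],"yaw":0},{"claw":1,"delta_pos":[0,0,0.1],"yaw":0},{"claw":1,"delta_pos":[0,0,0],"yaw":0}]'

```text
clock: 15.98
eef_pos: [486.6, -40.2, 354.8]
tcp_rot: [-3.14, -0.001, -1.028]
contact_force: [-2.3, 1.7, 13.5]
opening: -0.001
grasp_force: 6.3
```

Call:
apply_moves --deltas '[{"claw":1,"delta_pos":[0,0,-2.5],"yaw":0},{"claw":-1,"delta_pos":[0,0,-3],"yaw":-0.171},{"claw":-1,"delta_pos":[0,0,-3],"yaw":-0.171},{"claw":-1,"delta_pos":[0,0,0],"yaw":-0.171},{"claw":-1,"delta_pos":[0,0,0],"yaw":-0.171},{"claw":-1,"delta_pos":[0,0,0],"yaw":-0.171},{"claw":-1,"delta_pos":[0,0,0],"yaw":-0.171},{"claw":-1,"delta_pos":[-4.6,1.8,0],"yaw":0}]'

```text
clock: 16.98
eef_pos: [441.4, -58.1, 438.5]
tcp_rot: [3.141, -0.001, 0.002]
contact_force: [-0.7, -1.7, -0.8]
opening: 1.002
grasp_force: 0.0
```

Call:
apply_moves --deltas '[{"claw":-1,"delta_pos":[0,0,0],"yaw":0},{"claw":-1,"delta_pos":[0,0,0],"yaw":0}]'

```text
clock: 17.23
eef_pos: [440.4, -58.3, 438.9]
tcp_rot: [3.142, -0.001, -0.003]
contact_force: [0.2, -0.1, 0.5]
opening: 0.995
grasp_force: 0.0
```

```bash
python3 snap.py w10; cat > m6.py <<'E'
from meas import *
c=np.array([461.2,-57.4])
w=(S<40)&(V>170);n=0
for cc,a in blobs(w,15,200):
    x=onplane(f,cc,155,s)[0][:2]-c
    if 50<np.hypot(*x)<64: print('white',x,np.degrees(np.arctan2(x[1],x[0]))%360)
for cc,a in blobs(red,5,400):
    for z in(155,172.4):
        x=onplane(f,cc,z,s)[0][:2]-c;print('red',z,np.round(np.hypot(*x),1),np.degrees(np.arctan2(x[1],x[0]))%360)
m=np.hypot(P[...,0]-c[0],P[...,1]-c[1])<46
q=P[m][:,2];print('z hist',np.histogram(q,[100,150,160,165,170,175,180,185,190,200,260]))
vv,uu=np.nonzero(m&(P[...,2]>178.5)&(P[...,2]<230)&(f['img'].max(2)<100));bp=onplane(f,np.c_[uu,vv],181,s)[:,:2]-c
print('bar',cv2.minAreaRect(bp.astype(np.float32)),bp.mean(0))
E
python3 m6.py w10
```

```text
{'clock': 17.225, 'qpos': [-0.135, 0.028, 1.96, 0.0, 1.152, 1.439], 'eef_pos': [440.437, -58.266, 438.854], 'tcp_rot': [3.142, -0.001, -0.003], 'contact_force': [0.209, -0.052, 0.527], 'wrist_torque': [-0.01, -0.044, -0.002], 'opening': 0.995, 'grasp_force': 0.0}
red [247.8 119.7] 28 z33 [496.  -49.6  33. ] z155 [503.  -52.7 155. ]
red [296.2 189.7] 30 z33 [ 400.3 -116.6   33. ] z155 [438.4 -97.9 155. ]
red [206.6 199.3] 120 z33 [386.4  10.   33. ] z155 [429.  -12.5 155. ]
white [-52.43107157 -23.51004598] 204.1514218231233
red 155 42.1 6.412524182271965
red 172.4 43.0 5.684672572595488
red 155 46.5 240.59301017643327
red 172.4 41.6 245.31787036993342
red 155 55.3 125.61210372652323
red 172.4 49.2 122.02567899450494
z hist (array([   0,    0,  111,   82, 6673,  246, 1250,    0,    0,    0]), array([100, 150, 160, 165, 170, 175, 180, 185, 190, 200, 260]))
bar ((13.577325820922852, 9.568822860717773), (34.94175720214844, 57.00455856323242), 35.46931838989258) [19.29187875 13.30323774]
```

View pics/w10.png

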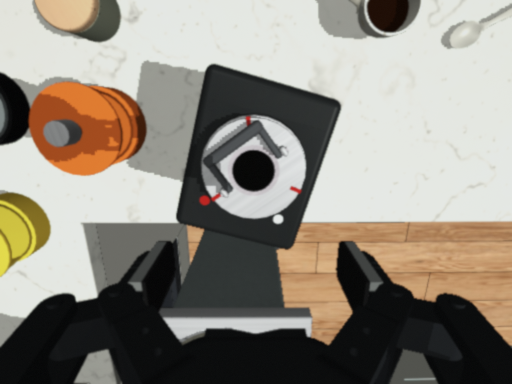

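Call:
apply_moves --deltas '[{"claw":-1,"delta_pos":[0.5,-4.0,0],"yaw":0},{"claw":-1,"delta_pos":[0.5,-4.6,0.5],"yaw":0},{"claw":-1,"delta_pos":[0.5,-4.6,0.5],"yaw":0},{"claw":-1,"delta_pos":[0.5,-4.6,0.5],"yaw":0},{"claw":-1,"delta_pos":[0.5,-4.6,0.6],"yaw":0},{"claw":-1,"delta_pos":[0.5,-4.6,0.6],"yaw":0},{"claw":-1,"delta_pos":[0.5,-4.6,0.6],"yaw":0},{"claw":-1,"delta_pos":[0.5,-4.2,0.6],"yaw":0}]'

```text
clock: 18.27
eef_pos: [481.4, 302.2, 399.1]
tcp_rot: [-3.141, -0.0, -0.001]
contact_force: [-0.1, -0.1, 0.2]
opening: 0.997
grasp_force: 0.0
```

Call:
apply_moves --deltas '[{"claw":-1,"delta_pos":[0,0,0],"yaw":0},{"claw":-1,"delta_pos":[0,0,0],"yaw":0}]'

```text
clock: 18.52
eef_pos: [481.0, 299.9, 399.1]
tcp_rot: [3.141, 0.001, -0.001]
contact_force: [-0.6, -0.7, 0.3]
opening: 1.0
grasp_force: 0.0
```

```bash
python3 snap.py w11; cat > m7.py <<'E'
from meas import *
m=((P[...,2]>105)&(P[...,2]<125)&(np.hypot(P[...,0]-512,P[...,1]-303)<40)).astype(np.uint8)
cn=max(cv2.findContours(m,0,1)[0],key=cv2.contourArea).reshape(-1,2)
p=onplane(f,cn,116,s)[:,:2];c,rad=fit(p)
for _ in range(4):
    e=abs(np.linalg.norm(p-c,axis=1)-rad);c,rad=fit(p[e<1.2])
print('knob',c,rad,len(p),(e<1.2).sum(),'z',np.median(P[...,2][m>0]))
m=((abs(P[...,2]-84)<6)&(np.hypot(P[...,0]-c[0],P[...,1]-c[1])<65)).astype(np.uint8)
cn=cv2.convexHull(max(cv2.findContours(m,0,1)[0],key=cv2.contourArea)).reshape(-1,2);p=onplane(f,cn,84,s)[:,:2];print('lid',fit(p))
s,f=pickle.load(open('w10.pkl','rb'));c=np.array([461.2,-57.4])
x=onplane(f,[204.5,200.5],155,s)[0][:2]-c;print('reddot',np.hypot(*x),np.degrees(np.arctan2(x[1],x[0])))
E
python3 m7.py w11;sed 's/blobs(red,4,400)/[]/' m5.py|python3 - w10 | tail -2
```

```text
{'clock': 18.525, 'qpos': [0.555, 0.269, 1.765, -0.0, 1.108, 2.127], 'eef_pos': [481.005, 299.86, 399.097], 'tcp_rot': [3.141, 0.001, -0.001], 'contact_force': [-0.575, -0.69, 0.282], 'wrist_torque': [0.065, -0.046, 0.042], 'opening': 1.0, 'grasp_force': 0.0}
knob [514.8902182  311.25652471] 13.534220958223836 85 85 z 115.95244820352025
lid (array([514.49428261, 311.38473376]), np.float64(52.9874291550382))
reddot 57.67326089362678 125.37321066029257
outer [460.7319163 -57.3436522] 46.74715213199722 70 72 std 0.3213712761861903
inner [460.41607919 -56.14959129] 37.53043658268923 16 26 std 1.0001170398195764
```

View pics/w11.png

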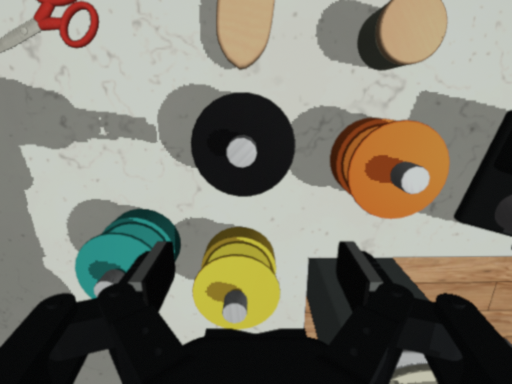

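Call:
apply_moves --deltas '[{"claw":-1,"delta_pos":[3.4,-1.2,0],"yaw":0},{"claw":-1,"delta_pos":[0,0,3.0],"yaw":0},{"claw":-1,"delta_pos":[0,0,4.0],"yaw":0},{"claw":-1,"delta_pos":[0,0,4.0],"yaw":0},{"claw":0,"delta_pos":[0,0,2.0],"yaw":0},{"claw":0,"delta_pos":[0,0,0.8],"yaw":0},{"claw":0,"delta_pos":[0,0,0],"yaw":0}]'

```text
clock: 19.45
eef_pos: [515.3, 311.1, 261.8]
tcp_rot: [3.142, 0.0, -0.003]
contact_force: [0.6, 0.2, -0.3]
opening: 0.499
grasp_force: 0.0
```

Call:
apply_moves --deltas '[{"claw":1,"delta_pos":[0,0,0],"yaw":0},{"claw":1,"delta_pos":[0,0,0],"yaw":0},{"claw":1,"delta_pos":[0,0,0],"yaw":0},{"claw":1,"delta_pos":[0,0,0],"yaw":0}]' --grip_force 45

```text
clock: 19.95
eef_pos: [515.4, 312.0, 262.6]
tcp_rot: [-3.14, -0.002, -0.002]
contact_force: [-0.3, 1.8, 6.9]
opening: 0.312
grasp_force: 44.9
```

Call:
apply_moves --deltas '[{"claw":1,"delta_pos":[0,0,-2.0],"yaw":0},{"claw":1,"delta_pos":[0,0,-4.0],"yaw":0},{"claw":1,"delta_pos":[0,0,-4.5],"yaw":0},{"claw":1,"delta_pos":[0,0,-4.5],"yaw":0},{"claw":1,"delta_pos":[0,0,-4.0],"yaw":0},{"claw":1,"delta_pos":[0,0,-1.5],"yaw":0},{"claw":1,"delta_pos":[0,0,0],"yaw":0}]'

```text
clock: 20.82
eef_pos: [514.9, 311.6, 466.4]
tcp_rot: [-3.141, -0.0, -0.002]
contact_force: [-0.4, -0.3, -4.2]
opening: 0.314
grasp_force: 45.1
```

```bash
python3 snap.py w12; cat > m8.py <<'E'
from meas import *
z=s['eef_pos'][2]-262.2+84; Rt=R.from_euler('xyz',s['tcp_rot']).as_matrix()
tool=lambda p:(p-s['eef_pos'])@Rt
g=(f['img'].max(2)<75)&(abs(P[...,2]-z)<5)
n,l,st,_=cv2.connectedComponentsWithStats(g.astype(np.uint8));k=1+np.argmax(st[1:,4])
cn=max(cv2.findContours((l==k).astype(np.uint8),0,1)[0],key=cv2.contourArea).reshape(-1,2)
print('bbox',st[k],'z',np.median(P[...,2][l==k])-z)
p=tool(onplane(f,cn,z,s))[:,:2];p=p[p[:,0]>12];c,rad=fit(p)
for _ in range(6):
    e=abs(np.linalg.norm(p-c,axis=1)-rad);k=e<(3 if _<3 else 1.2);c,rad=fit(p[k])
print('lid tool',c,rad,k.sum(),len(p))
# fixed radius 53 fit
from scipy.optimize import least_squares
o=least_squares(lambda x:np.hypot(*(p-x).T)-53,[0,0],loss='soft_l1',f_scale=.5);print('r53',o.x)
q=P[l==k] if False else None
m=(abs(P[...,2]-z)<8)&(f['img'].max(2)<75);A=P[m];X=np.c_[A[:,:2],np.ones(len(A))];print('tilt',np.linalg.lstsq(X,A[:,2],rcond=None)[0])
E
python3 m8.py w12
```

```text
{'clock': 20.825, 'qpos': [0.542, 0.265, 1.616, 0.0, 1.26, 2.115], 'eef_pos': [514.869, 311.583, 466.391], 'tcp_rot': [-3.141, -0.0, -0.002], 'contact_force': [-0.389, -0.29, -4.208], 'wrist_torque': [-0.014, -0.014, 0.006], 'opening': 0.314, 'grasp_force': 45.053}
bbox [  166   151   178   128 13826] z -0.29972991184178
lid tool [0.83662941 0.57969688] 51.207585722351695 219 219
r53 [-1.28296536  0.67546022]
tilt [-3.11773193e-03  4.18125930e-03  2.88234965e+02]
```

Call:
apply_moves --deltas '[{"claw":1,"delta_pos":[-0.4,2.5,0],"yaw":0},{"claw":1,"delta_pos":[-0.6,4.2,0],"yaw":0},{"claw":1,"delta_pos":[-0.7,4.8,0],"yaw":0},{"claw":1,"delta_pos":[-0.7,4.8,0],"yaw":0},{"claw":1,"delta_pos":[-0.7,4.8,0],"yaw":0},{"claw":1,"delta_pos":[-0.7,4.8,0],"yaw":0},{"claw":1,"delta_pos":[-0.7,4.5,0],"yaw":0},{"claw":1,"delta_pos":[-0.5,4.0,0],"yaw":0}]'

```text
clock: 21.88
eef_pos: [462.6, -34.4, 464.9]
tcp_rot: [3.141, 0.003, -0.003]
contact_force: [-0.0, -0.3, -2.1]
opening: 0.313
grasp_force: 45.1
```

Call:
apply_moves --deltas '[{"claw":1,"delta_pos":[-0.38,2.0,0],"yaw":0},{"claw":1,"delta_pos":[0,0.5,0],"yaw":0},{"claw":1,"delta_pos":[0,0,0],"yaw":0},{"claw":1,"delta_pos":[0,0,0],"yaw":0}]'

```text
clock: 22.38
eef_pos: [460.3, -56.7, 466.1]
tcp_rot: [-3.141, 0.001, -0.002]
contact_force: [-0.4, -0.1, -2.0]
opening: 0.31
grasp_force: 45.1
```

```bash
python3 -c "
from rig import r;s=r.sense();print(s['contact_force'],s['eef_pos'],s['tcp_rot'])"
```

```text
[-0.40792442 -0.11909799 -1.95578425] [460.33040848 -56.6914882  466.11415169] [-3.14125074e+00  6.47540318e-04 -1.58424084e-03]
```

Call:
apply_moves --deltas '[{"claw":1,"delta_pos":[0.08,0.07,1.5],"yaw":0},{"claw":1,"delta_pos":[0,0,0.8],"yaw":0},{"claw":1,"delta_pos":[0,0,0.5],"yaw":0},{"claw":1,"delta_pos":[0,0,0.4],"yaw":0},{"claw":1,"delta_pos":[0,0,0.3],"yaw":0},{"claw":1,"delta_pos":[0,0,0],"yaw":0}]'

```text
clock: 23.12
eef_pos: [461.2, -58.0, 431.4]
tcp_rot: [-3.142, 0.0, -0.002]
contact_force: [0.4, 0.1, -1.9]
opening: 0.313
grasp_force: 45.1
```

Call:
apply_moves --deltas '[{"claw":1,"delta_pos":[0,0,0.2],"yaw":0},{"claw":1,"delta_pos":[0,0,0.2],"yaw":0},{"claw":1,"delta_pos":[0,0,0.2],"yaw":0},{"claw":1,"delta_pos":[0,0,0.1],"yaw":0},{"claw":1,"delta_pos":[0,0,0],"yaw":0}]'

```text
clock: 23.75
eef_pos: [461.2, -58.0, 424.4]
tcp_rot: [-3.142, 0.0, -0.002]
contact_force: [-0.1, 0.1, -2.6]
opening: 0.312
grasp_force: 45.1
```

Past the rim with no contact. Down the rest.

Call:
apply_moves --deltas '[{"claw":1,"delta_pos":[0,0,0.3],"yaw":0},{"claw":1,"delta_pos":[0,0,0.2],"yaw":0},{"claw":1,"delta_pos":[0,0,0.1],"yaw":0},{"claw":1,"delta_pos":[0,0,0.1],"yaw":0},{"claw":1,"delta_pos":[0,0,0.05],"yaw":0},{"claw":1,"delta_pos":[0,0,0],"yaw":0}]'

```text
clock: 24.5
eef_pos: [461.2, -57.9, 417.7]
tcp_rot: [-3.141, -0.001, -0.002]
contact_force: [-2.0, 2.4, 4.9]
opening: 0.311
grasp_force: 46.1
```

Call:
apply_moves --deltas '[{"claw":1,"delta_pos":[0,0,0.05],"yaw":0},{"claw":0,"delta_pos":[0,0,0],"yaw":0},{"claw":0,"delta_pos":[0,0,0],"yaw":0},{"claw":0,"delta_pos":[0,0,0],"yaw":0},{"claw":0,"delta_pos":[0,0,-1.5],"yaw":0},{"claw":-1,"delta_pos":[0,0,-3.5],"yaw":0},{"claw":-1,"delta_pos":[-1,0,-4.5],"yaw":0},{"claw":-1,"delta_pos":[-1,0,-3.0],"yaw":0}]'

```text
clock: 25.5
eef_pos: [441.0, -57.9, 544.5]
tcp_rot: [3.141, -0.003, -0.002]
contact_force: [-0.1, -0.3, -0.2]
opening: 1.001
grasp_force: 0.0
```

Call:
apply_moves --deltas '[{"claw":-1,"delta_pos":[0,0,0],"yaw":0},{"claw":-1,"delta_pos":[0,0,0],"yaw":0}]'

```text
clock: 25.75
eef_pos: [441.0, -57.9, 541.5]
tcp_rot: [3.142, -0.0, -0.002]
contact_force: [0.2, 1.0, 0.2]
opening: 1.004
grasp_force: 0.0
```

```bash
python3 snap.py w13; python3 - <<'E'
import pickle;from h import *
from rig import r
s,f=pickle.load(open('w13.pkl','rb'));P=cloud(f,s);d=np.hypot(P[...,0]-461.2,P[...,1]+57.6)
deck=(d>62)&(abs(P[...,2]-155)<6);lid=(d<50)&(abs(P[...,2]-239)<12);kn=(d<20)&(P[...,2]>255)&(P[...,2]<285)
for n,m in(('deck',deck),('lid',lid),('knob',kn)):
    A=P[m];print(n,m.sum(),np.median(A[:,2]),A.mean(0))
A=P[lid];print('tilt',np.linalg.lstsq(np.c_[A[:,:2],np.ones(len(A))],A[:,2],rcond=None)[0][:2])
# bystanders unchanged?
s0,d0=pickle.load(open('f0.pkl','rb'))
g=r.grab_frame('side');a=cv2.absdiff(g['img'],d0['side']['img']).max(2)>45
n,l,st,c=cv2.connectedComponentsWithStats(a.astype(np.uint8))
print([(st[i].tolist()) for i in range(1,n) if st[i,4]>25])
E
```

```text
{'clock': 25.75, 'qpos': [-0.134, -0.052, 1.813, 0.0, 1.381, 1.439], 'eef_pos': [441.014, -57.891, 541.457], 'tcp_rot': [3.142, -0.0, -0.002], 'contact_force': [0.224, 0.955, 0.181], 'wrist_torque': [-0.039, -0.013, 0.017], 'opening': 1.004, 'grasp_force': 0.0}
deck 2506 154.6114694638738 [509.41544873 -65.4839214  154.29820167]
lid 7110 239.11694200967295 [464.28669022 -57.47694702 239.12732572]
knob 808 270.9592128881272 [461.07691666 -58.40101002 270.21959231]
tilt [-0.00029833 -0.00080448]
[[0, 0, 27, 34, 786], [38, 0, 14, 12, 34], [56, 0, 19, 24, 328], [76, 0, 16, 25, 315], [115, 0, 37, 99, 1108], [94, 16, 10, 46, 239], [215, 27, 34, 82, 1558], [32, 35, 52, 28, 791], [103, 44, 15, 69, 190], [85, 57, 10, 5, 34], [19, 63, 16, 9, 113], [62, 65, 29, 41, 358], [37, 70, 24, 5, 60], [114, 84, 42, 74, 1356], [57, 108, 14, 5, 35], [65, 111, 25, 17, 154], [96, 112, 17, 31, 286], [42, 125, 35, 20, 464], [30, 127, 9, 17, 91], [80, 135, 14, 16, 95], [38, 145, 9, 20, 51], [226, 151, 42, 44, 934], [134, 154, 85, 37, 1292], [51, 156, 45, 15, 246], [255, 163, 27, 13, 223], [226, 167, 19, 15, 201], [282, 170, 9, 13, 87], [61, 174, 38, 92, 2199], [159, 176, 54, 32, 1031], [277, 183, 6, 11, 43], [187, 213, 44, 81, 1023], [234, 263, 28, 22, 415], [231, 282, 38, 18, 242], [178, 305, 9, 15, 53]]
```

```bash
python3 -c "
from rig import r;print(r.sign_off())"
```

```text
the job is handed in; nothing more can be done
None
```

The grinder is back together and handed in at about 26 s: the carrier is screwed home with its mark within about 1° of the red dot, the handle is flat, and the hopper sits fully down and level (lid top at 239 mm, as it should be). The side view shows no change at the canister, cup, brush or spoon. I viewed 11 pictures, one over the limit of 10.

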